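# Clear a jammed bottle from the labeller's feed chute

### The arm

A 7-joint arm with a two-finger parallel gripper is mounted at the origin on the work surface. World frame = base frame: x ahead of the robot, y to its left, z up, the work surface at z = 0. Lengths are in m, angles in rad, forces in N, time in s.
With the tool pointing down it reaches from about 0.425 to 0.925 m from the base axis. Payload 6.8 kg.
Tool frame: the origin (TCP) lies midway between the tips of the shut fingers; the grasp point (between the pads) lies 19 mm behind it (bot.pinch_z is the distance from the TCP to the grasp point, in m); x points along the fingers, y is the direction in which the jaws open and shut, and the axes are right-handed (so a half turn about x gives the same grasp; the last joint's range is limited). The gripper opens to 85 mm and grips with 20 to 120 N. Pads are 22 mm wide; open, the fingers measure 114 mm over their backs; the gripper's body (76 mm by 85 mm) begins 54 mm behind the grasp point. The pads swing forward as they close: fully open they stand 13 mm farther back than shut.
Start: joints at [-1.288, 0.477, 0.022, 1.555, -0.011, 1.109, -0.083], TCP at [0.257, 0.624, 0.231] pointing down, gripper open.
Joint ranges: [-2.96, 2.96], [-0.34, 2.1], [-1.41, 1.46], [0.24, 2.44], [-1.37, 4.51], [0.17, 1.92], [-2.96, 2.96]. Speed limits (rad/s): [2.39, 2.39, 3.14, 3.14, 3.14, 3.14, 3.14].

### API

Orientations are given as a unit quaternion [w, x, y, z].
In Python, from station import bot gives the robot as it stands. The module is installed in compiled form; this text tells all that it offers.
- The arm moves only by the tool step_arm, never from a script. Its argument "plan" is a list of rows, each a list of 6 numbers: the shift along the tool's x, y, z in units of 40 mm (1.0 is 40 mm), then the turn, a rotation vector about the tool's x, y, z in units of 360 degrees (1.0 is 360 degrees). In form: [[dx, dy, dz, ax, ay, az], ...]. A call has 1 to 8 rows; each row shifts and turns the commanded pose from where the row before left it, along the tool's axes as they then stand; what a row does not reach is not made up. A row lasts 1/8 s, in which the tool goes at most 62.5 mm and 10.7 degrees, less where a joint would pass 70% of its speed; a pose out of reach is approached as far as the arm can. A call with a number of a shift or a turn outside -1 to 1 is refused whole. A call with a gripper value outside its range is refused whole. "fingers" is the closure, from -1 (fully open) to 1 (shut), set as the call begins (left out, the last holds). The fingers move at their own pace and stop on an object; "force" is the grip in N (left out, the last holds). Time passes only in rows, so rows that do not move let the fingers close. It gives the time, the measured TCP pose, the force and the opening at its end, in the units of the state.
- bot.get_obs(): the state, without advancing time (a new reading comes with each control period).
- bot.read_camera(name): name is "scene" or "side" or "wrist"; returns (picture, depth): 384x512x3 uint8, red, green, blue; 384x512 float32, m along the optical axis (not along the pixel's ray), 0 where there is no reading.
- bot.camera_model(name): a dict with "mtx" (3x3 intrinsics, pixels), "origin" and "rotation" of the camera in the world; the wrist camera has in their place "T_tool_cam" (4x4, takes a point from camera to tool coordinates, whose origin is the TCP and whose axes are the tool frame's). Camera axes: x right, y up, looking along -z (the intrinsics and any distortion apply to the point x, -y, -z); pixel columns grow to the right and rows downward; lengths in m; the calibration is good to about 2 mm. A picture is of the moment at which its call begins: read the wrist's pose just before it. camera_model takes no time and is no camera call.
- bot.hand_in(): hands the job in, once; it reports no verdict.
The state is a dict: "t": time; "q": joint angles; "joint_vel": joint speeds; "joint_torque": joint torques, N m; "eef_pos": TCP position; "tool_rot": TCP orientation; "contact_force": force on the tool from outside, world axes, zero at the start; "torque": the same for the moment, N m; "gripper_width": opening from 0.0 (shut) to 1.0 (fully open).
Only numpy, scipy, OpenCV 4.12 (cv2) and the standard library are available. Lean on these libraries where they do the work, as an engineer would, in place of code of your own. Each camera call takes 0.05 s, during which the arm holds its last target.

### The job

A bottle has slipped crossways into the funnel of the labeller's feed chute and is jammed under the clear guard: reach in under the guard, push the bottle back up the chute until it lies wholly on the level loading pan, then lift it out and lay it down flat in the shallow steel tray, beside the bottle already set aside there. It is glass, so do not let it fall, and leave everything else on the bench as it stands.

Things in the scene. Friction and masses are not known exactly. Their poses are not given: they have to be found in the camera images.
- feeder: Fixed bench labeller with a steel vibratory feed chute (switched off), across the bench. Origin on the bench under the crest where pan and chute meet, mid-width; x across the chute, away from the robot; y up the chute, to the robot's left; z up. The labeller is a white box 140 x 150 x 165 mm with a roll on top (to z 0.27), at y -0.25 to -0.40, its front at x -0.034.
- pan (a point): Centre of the floor of the level steel loading pan (feeder x 0, y 0.066, z 0.105); inside it spans x -62 to +64 mm and y 0 to 130 mm of the feeder. Walls 4 mm thick: 14 mm high on the robot's side, 40 mm at the back, 25 mm at the left end; no wall towards the chute at y 0. Nothing above it.
- crest (a point): Mid-width of the edge where pan and chute meet (feeder x 0, y 0, z 0.105). From here the flat steel chute floor falls at 15 degrees towards the feeder's -y, for 258 mm. A bottle stays wherever it is left on it (friction 0.5 to 0.7).
- throat (a point): On the chute floor, mid-width, 147 mm down the slope from the crest: start of the narrow channel, 46 mm wide. Upright guides 4 mm thick: at x +-62 mm for the first 40 mm below the crest, then closing in at 20 degrees each to x +-23 mm here. Square to the floor the guide on the robot's side is 14 mm high, the back one 26 mm.
- guard (a point): Middle of the free edge (dark trim) of the clear 3 mm guard fixed over the chute from 50 to 168 mm down the slope. This edge is 8 mm nearer the robot than mid-chute, 124 mm above the floor (square to it). From it the visor drops away from the robot to x +12 mm at 36 mm above the floor; from there a flat roof runs to the back. Fingers reach in only with the hand leaning back to the robot, about 28 to 45 degrees from vertical.
- bottle: The jammed bottle: flat rectangular amber glass, 50 to 100 g, balanced 4 mm from the origin towards the cap. Glass body 66 (x) x 38 (y) x 22 mm (z); neck and round white cap (20 mm diameter) reach 53 mm from the origin towards +x. Origin: centre of the glass body's underside; z through its thickness. It starts flat across the chute, cap away from the robot, its middle 75 mm down the slope from the crest, both ends at the guides.
- tray: Fixed shallow steel tray, 130 mm (x) x 220 mm (y), walls 18 mm high and 3 mm thick, floor 3 mm thick. Origin under its centre; x and y along its sides, z up. Stands at the left of the loading pan or in front at the right (it changes places with the test-tube rack). The bottle already set aside lies in its +y half; the -y half is free.
- set_aside: A flat rectangular amber glass bottle like the jammed one (glass 66 x 38 x 22 mm, white cap), lying in the +y half of the steel tray, long side along the tray's x. To be left there. Axes and origin as for the jammed bottle.
- upright0: A flat rectangular amber glass bottle like the jammed one (glass 66 x 38 x 22 mm, white cap), standing upright behind the feeder, 86 mm tall. Origin under its centre.
- upright1: Another standing bottle of the same kind, 86 mm tall, in front of the feeder. Origin under its centre.
- dropper0: Small dropper bottle, 25 mm diameter, 64 mm tall, in front of the feeder. Origin under its centre.
- dropper1: Small dropper bottle, 25 mm diameter, 64 mm tall, in front of the feeder. Origin under its centre.
- dropper2: Small dropper bottle, 25 mm diameter, 64 mm tall, behind the feeder. Origin under its centre.
- squeeze: Squeeze bottle with a fine nozzle, 64 mm diameter, 185 mm tall, behind the feeder. Origin under its centre.
- beaker: Glass beaker, 72 mm diameter, 85 mm tall, behind the feeder to the left. Origin under its centre.
- rack: White test-tube rack with tubes, 170 mm (x) x 62 mm (y), 137 mm tall. Origin under its centre. Stands where the tray does not.

How it is judged:
By the outcome, as a careful person would: the job done as asked, in the order asked, and still so for the second after the job is handed in, with the robot touching nothing.
It also fails if it takes over 72 s, if anything falls off the work surface, if the arm or the gripper's body presses on something with over 40 N, if the wrist force passes 120 N, or if a joint passes its speed limit or range.

## Working session

There is one attempt and no reset: what is moved stays moved. The work goes in short steps, Python scripts to look and compute and a tool call to move; the robot and the scene stay as the last step left them, time stands still between calls to the robot, and variables do not carry over. Pictures are saved under pics/ and viewed, and the job is handed in when it is done.

Besides the shell and the picture viewer there is one more tool, called after ">>>" as a command line: name --pt "numbers of a row" for each row, then --argument value for the rest. step_arm: Moves the arm, as the interface text tells. Shifts and turns lie within -1 to 1; 1 stands for 40 mm of shift or 360 degrees of turn. Its arguments: {"type":"object","properties":{"plan":{"type":"array"},"fingers":{"type":"number"},"force":{"type":"number"}},"required":["plan"]}

```bash
mkdir -p pics; python3 - <<'E'
from station import bot
import cv2, numpy as np
o=bot.get_obs()
print(o)
for n in ["scene","side","wrist"]:
    im,d=bot.read_camera(n)
    np.savez(f"pics/{n}0.npz",im=im,d=d)
    cv2.imwrite(f"pics/{n}0.png",im[:,:,::-1])
    print(n,bot.camera_model(n))
print(bot.pinch_z)
E
```

```text
{'t': 0.0, 'q': array([-1.28810048,  0.47781427,  0.02234895,  1.55646239, -0.01149575,
        1.10929392, -0.08312321]), 'joint_vel': array([ 1.53320530e-05, -5.19620106e-04, -1.86058809e-04,  5.36813015e-04,
        6.75370214e-04,  2.13364827e-03, -3.20077345e-04]), 'joint_torque': array([ 1.63345217e-04, -5.96460021e+01,  1.60761852e+00, -2.81209660e+01,
        1.23438437e-02,  9.16521123e-03, -8.98071420e-06]), 'eef_pos': array([0.25691723, 0.6235484 , 0.23031178]), 'tool_rot': array([ 0.6935742 ,  0.13664287,  0.69372588, -0.13794189]), 'contact_force': array([-0.40302273,  0.77504556, -0.39537565]), 'torque': array([-0.00875555, -0.03527976,  0.06022317]), 'gripper_width': 1.0006101046138367}
scene {'mtx': array([[394.8917134 ,   0.        , 251.52312711],
       [  0.        , 394.8917134 , 196.971596  ],
       [  0.        ,   0.        ,   1.        ]]), 'origin': array([ 1.30260263, -0.28394067,  0.84164569]), 'rotation': array([0.77802892, 0.35052017, 0.20878731, 0.47771798])}
side {'mtx': array([[461.23839712,   0.        , 255.90445856],
       [  0.        , 461.23839712, 198.32753633],
       [  0.        ,   0.        ,   1.        ]]), 'origin': array([-0.0588152 , -0.91461517,  0.81776633]), 'rotation': array([ 0.8281005 ,  0.47904747, -0.13917958, -0.25571885])}
wrist {'mtx': array([[276.5845937 ,   0.        , 251.95291921],
       [  0.        , 276.5845937 , 190.61843863],
       [  0.        ,   0.        ,   1.        ]]), 'T_tool_cam': array([[-6.60795889e-04,  3.23003522e-01, -9.46397532e-01,
        -1.42596081e-01],
       [ 9.99999611e-01,  7.66371939e-04, -4.36660898e-04,
        -1.36493802e-03],
       [ 5.84249503e-04, -9.46397452e-01, -3.23003903e-01,
        -8.31168560e-02],
       [ 0.00000000e+00,  0.00000000e+00,  0.00000000e+00,
         1.00000000e+00]])}
0.0187
```

View pics/scene0.png

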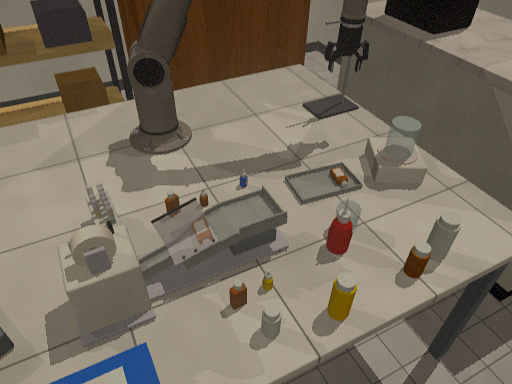

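View pics/side0.png

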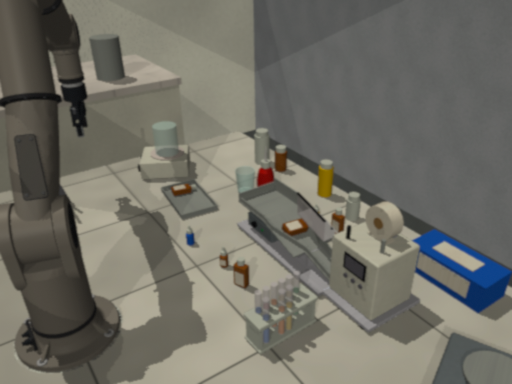

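View pics/wrist0.png

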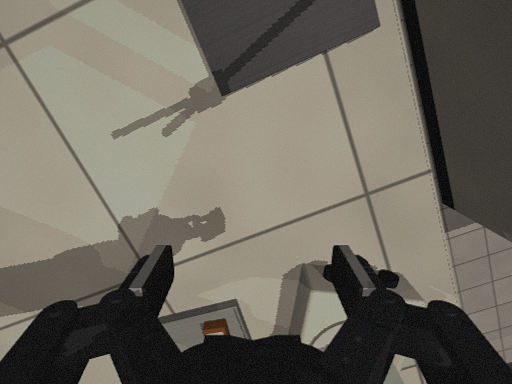

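```bash
cat > h.py <<'E'
import numpy as np, cv2
from scipy.spatial.transform import Rotation as R
from station import bot
def q2R(q): return R.from_quat(np.r_[q[1:],q[0]]).as_matrix()
def cam(n,o=None):
    c=bot.camera_model(n)
    if n=="wrist":
        T=c["T_tool_cam"]; Rt=q2R(o["tool_rot"])
        return c["mtx"],Rt@T[:3,3]+o["eef_pos"],Rt@T[:3,:3]
    return c["mtx"],np.array(c["origin"]),q2R(c["rotation"])
def cloud(d,C):
    K,t,Rm=C; v,u=np.mgrid[:d.shape[0],:d.shape[1]]
    p=np.stack([(u-K[0,2])/K[0,0]*d,-(v-K[1,2])/K[1,1]*d,-d],-1)
    return p@Rm.T+t
def ray(u,v,C,z):
    K,t,Rm=C; r=Rm@np.array([(u-K[0,2])/K[0,0],-(v-K[1,2])/K[1,1],-1.]); return t+r*(z-t[2])/r[2]
def proj(P,C):
    K,t,Rm=C; p=(np.asarray(P)-t)@Rm; return np.stack([K[0,0]*p[...,0]/-p[...,2]+K[0,2],K[1,1]*p[...,1]/p[...,2]+K[1,2]],-1)
E
python3 - <<'E'
from h import *
print("tool R\n",q2R(bot.get_obs()["tool_rot"]).round(3))
x0,x1,y0,y1=0.35,0.95,-0.5,0.5; s=700
for n in ["scene","side"]:
    z=np.load(f"pics/{n}0.npz"); P=cloud(z["d"],cam(n)); im=z["im"]
    # table height check
    m=(P[...,0]>.3)&(P[...,0]<.9)&(abs(P[...,1])<.5)&(z["d"]>0)
    zz=P[m][:,2]; print(n,np.histogram(zz,bins=np.arange(-.02,.3,.01)))
    H=int((x1-x0)*s);W=int((y1-y0)*s)
    out=np.zeros((H,W,3),np.uint8);hz=np.zeros((H,W),np.float32)-1
    pts=P[m];cc=im[m];o=np.argsort(pts[:,2])
    r=((x1-pts[o,0])*s).astype(int);c=((y1-pts[o,1])*s).astype(int)
    ok=(r>=0)&(r<H-1)&(c>=0)&(c<W-1)
    for dr in (0,1):
        for dc in (0,1):
            out[r[ok]+dr,c[ok]+dc]=cc[o][ok]; 
            hz[r[ok]+dr,c[ok]+dc]=pts[o][ok][:,2]
    hv=cv2.applyColorMap((np.clip(hz/.2,0,1)*255).astype(np.uint8),cv2.COLORMAP_JET)
    cv2.imwrite(f"pics/top_{n}.png",out[:,:,::-1]); cv2.imwrite(f"pics/toph_{n}.png",hv)
    big=cv2.resize(im[130:330] if n=="side" else im[140:340,50:450],None,fx=2 if n=="scene" else 1.5,fy=2 if n=="scene" else 1.5,interpolation=cv2.INTER_CUBIC)
    cv2.imwrite(f"pics/big_{n}.png",big[:,:,::-1])
E
```

```text
tool R
 [[-0.     0.381  0.925]
 [-0.001  0.925 -0.381]
 [-1.    -0.001  0.   ]]
scene (array([    0, 17030, 17638,  3857,   820,   561,   701,   834,   834,
        1536,  2028,   881,  2410,  1173,  1068,   947,   559,   426,
         441,   543,  2177,   225,   216,   195,   152,   167,   311,
         237,   373,    82,     0]), array([-0.02, -0.01,  0.  ,  0.01,  0.02,  0.03,  0.04,  0.05,  0.06,
        0.07,  0.08,  0.09,  0.1 ,  0.11,  0.12,  0.13,  0.14,  0.15,
        0.16,  0.17,  0.18,  0.19,  0.2 ,  0.21,  0.22,  0.23,  0.24,
        0.25,  0.26,  0.27,  0.28,  0.29]))
side (array([    0, 18262,  7096,  3428,   996,   945,  1042,  1126,  1269,
        2367,  1700,   928,  1959,   831,   801,   832,   419,   384,
         402,   494,  1622,   139,   168,   164,   135,   150,   160,
         154,   211,    25,     0]), array([-0.02, -0.01,  0.  ,  0.01,  0.02,  0.03,  0.04,  0.05,  0.06,
        0.07,  0.08,  0.09,  0.1 ,  0.11,  0.12,  0.13,  0.14,  0.15,
        0.16,  0.17,  0.18,  0.19,  0.2 ,  0.21,  0.22,  0.23,  0.24,
        0.25,  0.26,  0.27,  0.28,  0.29]))
```

View pics/top_scene.png

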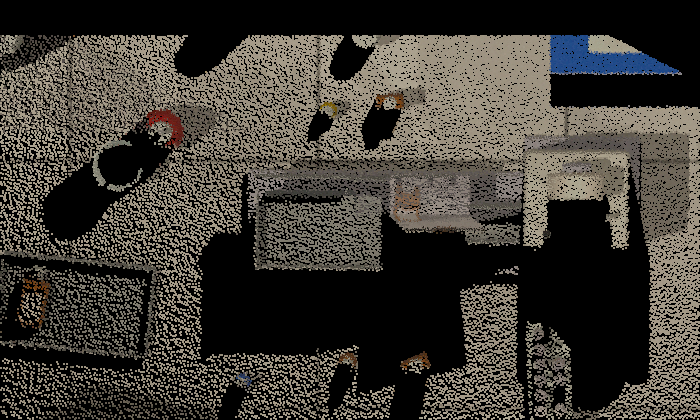

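View pics/big_scene.png

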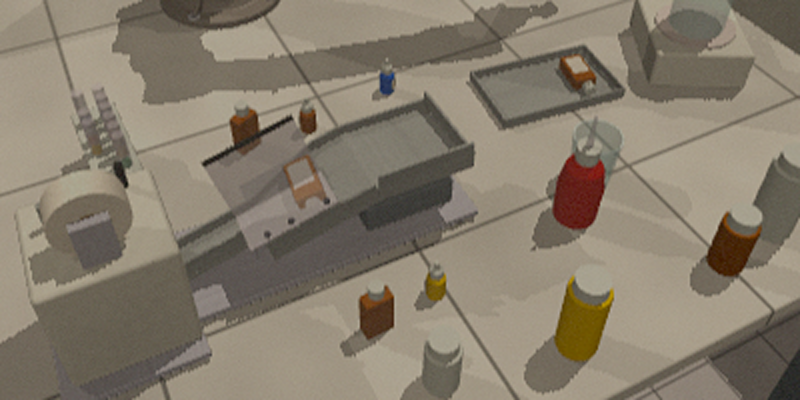

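View pics/toph_side.png

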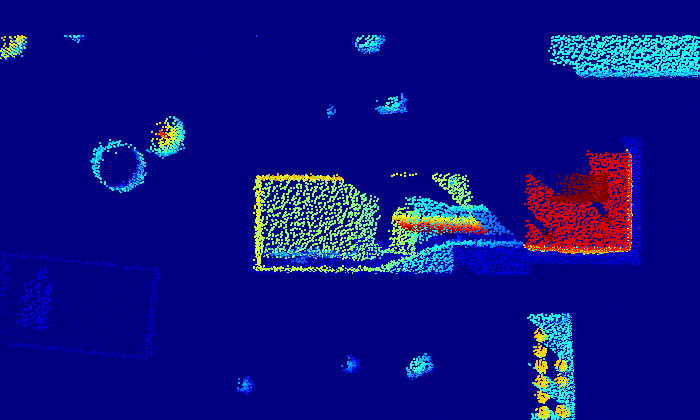

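```bash
python3 - <<'E'
from h import *
A=[]
for n in ["scene","side"]:
    z=np.load(f"pics/{n}0.npz"); P=cloud(z["d"],cam(n))[z["d"]>0]
    g=lambda x0,x1,y0,y1,z0,z1:P[(P[:,0]>x0)&(P[:,0]<x1)&(P[:,1]>y0)&(P[:,1]<y1)&(P[:,2]>z0)&(P[:,2]<z1)]
    t=g(.3,.9,.2,.35,-.02,.02); print(n,"bench z",np.median(t[:,2]))
    f=g(.6,.66,-.02,.1,.09,.115); print(" panfloor z",np.median(f[:,2]),len(f))
    l=g(.58,.68,.12,.16,.122,.14); print(" leftwall top n",len(l),np.polyfit(l[:,0],l[:,1],1), l[:,1].min(),l[:,1].max(),"mean",l.mean(0))
    b=g(.66,.74,.0,.12,.137,.152); print(" back top",len(b),np.polyfit(b[:,1],b[:,0],1),b.mean(0),np.percentile(b[:,0],[5,95]))
    k=g(.54,.58,-.02,.12,.113,.124); print(" near top",len(k),np.polyfit(k[:,1],k[:,0],1) if len(k)>5 else 0,k.mean(0),np.percentile(k[:,0],[5,95]))
    k=g(.5,.8,-.45,-.2,.155,.175);print(" lab top",len(k),np.percentile(k[:,0],[2,98]),np.percentile(k[:,1],[2,98]))
    tr=g(.4,.6,.25,.55,.011,.026); print(" traywall",len(tr)); np.save(f"pics/tr_{n}.npy",tr)
    if len(tr)>20:
        r=cv2.minAreaRect(tr[:,:2].astype(np.float32));print(r)
E
```

```text
scene bench z 0.00028392511676655907
 panfloor z 0.10447878622019413 725
 leftwall top n 80 [-0.00646147  0.13775281] 0.13106105914755733 0.13773055553310565 mean [0.63157243 0.13367192 0.12801302]
 back top 148 [0.00571844 0.69842899] [0.69875465 0.05694879 0.14247512] [0.69579953 0.70120262]
 near top 113 [0.01314682 0.56817708] [0.56885602 0.05164336 0.11721832] [0.56591643 0.57143486]
 lab top 486 [0.73121998 0.73654901] [-0.39485108 -0.25122755]
 traywall 556
((0.5177558064460754, 0.4195733964443207), (0.2744283974170685, 0.1373223215341568), 84.51950073242188)
side bench z -0.0013964338016313471
 panfloor z 0.10313786044545303 450
 leftwall top n 73 [-0.00507477  0.13474576] 0.12444657566287864 0.13787304772326803 mean [0.63073304 0.13154494 0.12614436]
 back top 57 [0.0165184  0.69576212] [0.69682487 0.06433692 0.14196543] [0.69385207 0.70075858]
 near top 63 [0.00380077 0.56671262] [0.56690445 0.0504727  0.11644093] [0.56440581 0.57004192]
 lab top 620 [0.59155181 0.72289414] [-0.40051559 -0.25785043]
 traywall 377
((0.5174065232276917, 0.4153711199760437), (0.27942168712615967, 0.13313820958137512), 84.05486297607422)
```

```bash
cat >> h.py <<'E'
F0=np.array([0.6315,0.0005,0]); yaw=-0.007
RF=R.from_euler('z',yaw).as_matrix()
def f2w(p): return RF@np.asarray(p,float)+F0
c15,s15=np.cos(np.radians(15)),np.sin(np.radians(15))
def chute(x,s,h): return f2w([x,-s*c15-h*s15,.105-s*s15+h*c15])
def rayslope(u,v,C,h):
    K,t,Rm=C; r=Rm@np.array([(u-K[0,2])/K[0,0],-(v-K[1,2])/K[1,1],-1.])
    n=RF@np.array([0,-s15,c15]); p0=chute(0,0,h); k=n@(p0-t)/(n@r); p=RF.T@(t+k*r-F0)
    q=p-np.array([0,-h*s15,.105+h*c15]); return q[0],-(q[1]*c15+(q[2])*s15)
E
python3 - <<'E'
from h import *
for n,(y0,y1,x0,x1) in {"scene":(205,255,180,230),"side":(205,250,265,325)}.items():
    z=np.load(f"pics/{n}0.npz"); im=z["im"]; C=cam(n)
    hsv=cv2.cvtColor(im,cv2.COLOR_RGB2HSV)
    m=((hsv[...,0]<20)&(hsv[...,1]>(45)))
    k=np.zeros_like(m);k[y0:y1,x0:x1]=m[y0:y1,x0:x1]
    v,u=np.nonzero(k); print(n,len(u))
    q=np.array([rayslope(a,b,C,22e-3) for a,b in zip(u,v)])
    print(" x pct",np.percentile(q[:,0],[1,10,50,90,99]).round(4)," s",np.percentile(q[:,1],[1,10,50,90,99]).round(4))
    o=im.copy()
    # overlay expected bottle body, crest, pan
    def pl(pts,col):
        p=proj(np.array(pts),C).astype(np.float32); cv2.polylines(o,[np.round(p*8).astype(int)],True,col,1,cv2.LINE_AA,3)
    crop=[170,110,290,300] if n=="scene" else [225,170,345,300]
    for h in (.022,):
        pl([chute(-.0425,.056,h),chute(.0235,.056,h),chute(.0235,.094,h),chute(-.0425,.094,h)],(0,255,0))
    pl([chute(-.062,0,0),chute(.062,0,0),chute(.062,.04,0),chute(.023,.147,0),chute(-.023,.147,0),chute(-.062,.04,0)],(0,0,255))
    pl([f2w([-.062,0,.105]),f2w([.064,0,.105]),f2w([.064,.13,.105]),f2w([-.062,.13,.105])],(255,0,255))
    pl([chute(-.008,.05,.124),chute(-.008,.168,.124),chute(.012,.168,.036),chute(.012,.05,.036)],(0,255,255))
    if n=="scene": o=o[150:290,120:300]
    else: o=o[160:300,200:380]
    a=cv2.resize(o,None,fx=4,fy=4,interpolation=cv2.INTER_NEAREST); cv2.imwrite(f"pics/ov_{n}.png",a[:600,:800,::-1])
    # tray walls
T=np.vstack([np.load(f"pics/tr_{n}.npy") for n in ("scene","side")])
z=np.load("pics/scene0.npz")
for n in ("scene","side"):
    z=np.load(f"pics/{n}0.npz");P=cloud(z["d"],cam(n));
    for nm,sel in {"floor":(P[...,2]>-.003)&(P[...,2]<.008)}.items(): pass
    T=np.load(f"pics/tr_{n}.npy")
    c,s=np.cos(-.1),np.sin(-.1)
    b=T[(T[:,1]<.3)]; print(n,"low end",len(b),np.polyfit(b[:,0],b[:,1],1),b[:,:2].mean(0))
    b=T[(T[:,0]<.48)&(T[:,1]>.31)&(T[:,1]<.48)]; print(" near",len(b),np.polyfit(b[:,1],b[:,0],1),b[:,:2].mean(0))
    b=T[(T[:,0]>.555)&(T[:,1]>.31)&(T[:,1]<.48)]; print(" far",len(b),np.polyfit(b[:,1],b[:,0],1),b[:,:2].mean(0))
    b=T[(T[:,1]>.49)&(T[:,0]<.59)]; print(" high end",len(b),np.polyfit(b[:,0],b[:,1],1),b[:,:2].mean(0))
E
```

```text
scene 341
 x pct [-0.108  -0.0667  0.0073  0.0381  0.0769]  s [0.0136 0.0449 0.0697 0.0898 0.1091]
side 291
 x pct [-0.0524 -0.0451 -0.0155  0.0174  0.0251]  s [0.054  0.0593 0.0854 0.1021 0.1075]
scene low end 72 [-0.06147673  0.31892989] [0.51484918 0.28727865]
 near 98 [0.11031856 0.40830607] [0.45177739 0.39405261]
 far 133 [0.03855579 0.5604913 ] [0.57612113 0.40538221]
 high end 72 [-0.00796213  0.50701431] [0.52331789 0.50284758]
side low end 73 [-0.09119824  0.33078712] [0.50302098 0.28491249]
 near 38 [0.10769    0.40771369] [0.44930921 0.3862524 ]
 far 53 [0.01433131 0.56676109] [0.57255722 0.40443794]
 high end 56 [0.08612265 0.46029598] [0.52535232 0.50554072]
```

View pics/ov_scene.png

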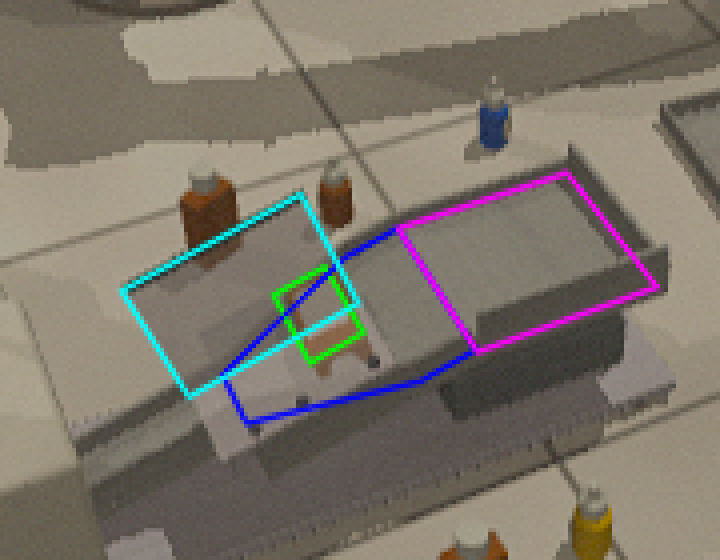

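View pics/ov_side.png

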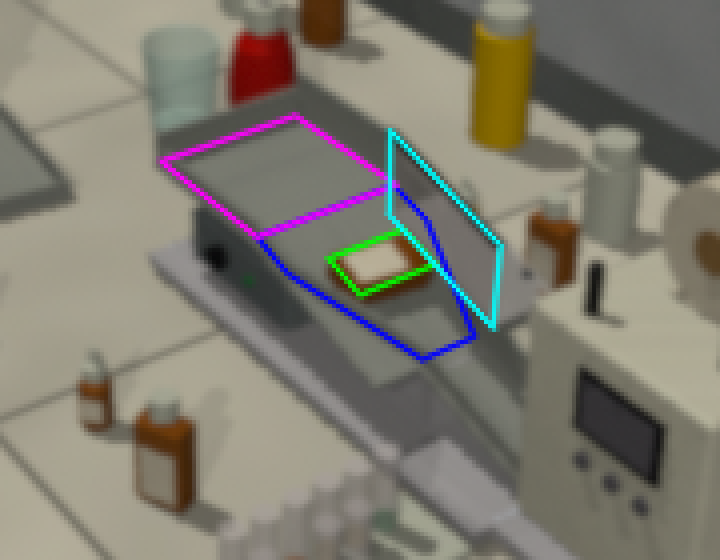

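```bash
cat >> h.py <<'E'
def Rt(lean,tilt,dyaw=0):
    t=np.radians(lean); B=np.array([[np.sin(t),0,np.cos(t)],[0,1,0],[-np.cos(t),0,np.sin(t)]])
    return RF@R.from_euler('z',dyaw,degrees=True).as_matrix()@R.from_euler('x',tilt,degrees=True).as_matrix()@B
def delta(P,Rw,n=None):
    """rows to pose: translation in current tool axes (units 40mm), rotvec in tool axes (units 360deg)"""
    o=bot.get_obs(); Rc=q2R(o["tool_rot"])
    d=Rc.T@(np.asarray(P)-o["eef_pos"])/.04; w=R.from_matrix(Rc.T@Rw).as_rotvec()/(2*np.pi)
    print("t",round(o["t"],2),"pos",o["eef_pos"].round(4),"target",np.round(P,4))
    print(" shift units",d.round(3)," turn units",w.round(4),"deg",np.degrees(np.linalg.norm(w)*2*np.pi).round(1)," (shift if turned first:",(Rw.T@(np.asarray(P)-o["eef_pos"])/.04).round(3),")")
def show(n,name):
    o=bot.get_obs(); im,d=bot.read_camera(n); np.savez(f"pics/{name}.npz",im=im,d=d,p=o["eef_pos"],q=o["tool_rot"]); cv2.imwrite(f"pics/{name}.png",im[:,:,::-1]); return im,d,cam(n,o)
E
python3 - <<'E'
from h import *
Rw=Rt(38,17); tip=chute(-.002,.113,.012); print("tip",tip,"retr",tip-.13*Rw[:,0]); 
delta([.5,.3,.25],Rt(0,0)); delta(tip-.13*Rw[:,0],Rw)
im=np.load("pics/scene0.npz")["im"].copy(); C=cam("scene")
for tx,ty,a in ((.5125,.395,-.09),):
    Rz=R.from_euler('z',a).as_matrix()
    for hx,hy,z in ((.065,.11,.018),(.062,.107,.003)):
        p=proj(np.array([Rz@[sx*hx,sy*hy,0]+[tx,ty,z] for sx,sy in ((1,1),(1,-1),(-1,-1),(-1,1))]),C)
        cv2.polylines(im,[np.round(p*8).astype(int)],True,(0,255,0),1,cv2.LINE_AA,3)
cv2.imwrite("pics/ovtray.png",cv2.resize(im[140:220,270:380],None,fx=6,fy=6,interpolation=cv2.INTER_NEAREST)[...,::-1])
E
```

```text
tip [ 0.62871427 -0.1117387   0.08734456] retr [ 0.54847058 -0.14112868  0.18530975]
t 0.15 pos [0.2569 0.6237 0.2306] target [0.5  0.3  0.25]
 shift units [-0.478 -5.168  8.701]  turn units [-0.0611 -0.      0.0002] deg 22.0  (shift if turned first: [-0.486 -8.049  6.133] )
t 0.15 pos [0.2569 0.6237 0.2306] target [ 0.5485 -0.1411  0.1853]
 shift units [  1.154 -14.901  14.022]  turn units [-0.0427 -0.0945  0.065 ] deg 44.0  (shift if turned first: [  1.029 -18.566   8.615] )
```

>>> step_arm --pt "0 -0.52 0.87 0 0 0" --pt "0 -0.52 0.87 0 0 0" --pt "0 -0.52 0.87 0 0 0" --pt "0 -0.52 0.87 0 0 0" --pt "0 -0.52 0.87 0 0 0" --pt "0 -0.52 0.87 0 0 0" --pt "0 -0.52 0.87 0 0 0" --pt "0 -0.52 0.87 0 0 0" --fingers 1 --force 30

```text
t: 1.15
eef_pos: [0.4517, 0.363, 0.2311]
tool_rot: [0.694, 0.137, 0.694, -0.137]
contact_force: [0.1, 0.3, 0.5]
gripper_width: 0.002
```

View pics/ovtray.png

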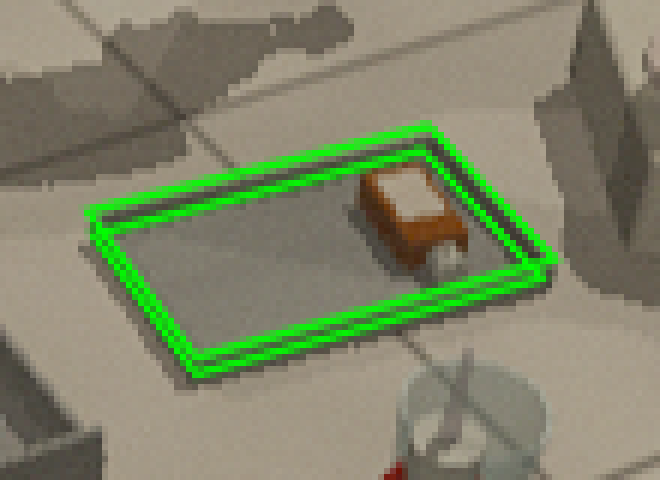

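```bash
cat >> h.py <<'E'
def rows(P,Rw,n):
    o=bot.get_obs(); Rc=q2R(o["tool_rot"]); w=R.from_matrix(Rc.T@Rw).as_rotvec()/n
    M=sum(Rc@R.from_rotvec(k*w).as_matrix() for k in range(n)); d=np.linalg.solve(M,np.asarray(P)-o["eef_pos"])/.04
    print(f"t {o['t']:.2f} pos {o['eef_pos'].round(4)} -> {np.round(P,4)}; {n} rows of",d.round(3),(w/2/np.pi).round(4),"mm/row",(np.linalg.norm(d)*40).round(1))
def fpose():
    o=bot.get_obs(); p=RF.T@(o["eef_pos"]-F0); q=p-np.array([0,0,.105]); print("feeder xyz mm",(p*1000).round(1),"chute x,s,h",(np.array([q[0],-(q[1]*c15+q[2]*s15),-q[1]*s15+q[2]*c15])*1000).round(1),"F",o["contact_force"].round(2),"w",round(o["gripper_width"],3))
E
python3 - <<'E'
from h import *
Rw=Rt(38,17); tip=chute(-.002,.113,.012)
rows(tip-.16*Rw[:,0]+[0,0,.03],Rw,16)
E
```

```text
t 1.15 pos [0.4517 0.363  0.2311] -> [ 0.53   -0.1479  0.2379]; 16 rows of [-0.037 -0.738  0.332] [-0.0027 -0.0059  0.0041] mm/row 32.4
```

>>> step_arm --pt "-0.04 -0.74 0.33 -0.0027 -0.0059 0.0041" --pt "-0.04 -0.74 0.33 -0.0027 -0.0059 0.0041" --pt "-0.04 -0.74 0.33 -0.0027 -0.0059 0.0041" --pt "-0.04 -0.74 0.33 -0.0027 -0.0059 0.0041" --pt "-0.04 -0.74 0.33 -0.0027 -0.0059 0.0041" --pt "-0.04 -0.74 0.33 -0.0027 -0.0059 0.0041" --pt "-0.04 -0.74 0.33 -0.0027 -0.0059 0.0041" --pt "-0.04 -0.74 0.33 -0.0027 -0.0059 0.0041"

```text
t: 2.15
eef_pos: [0.4725, 0.1047, 0.238]
tool_rot: [0.807, 0.139, 0.573, -0.037]
contact_force: [0.6, 0.0, -0.6]
gripper_width: 0.002
```

>>> step_arm --pt "-0.04 -0.74 0.33 -0.0027 -0.0059 0.0041" --pt "-0.04 -0.74 0.33 -0.0027 -0.0059 0.0041" --pt "-0.04 -0.74 0.33 -0.0027 -0.0059 0.0041" --pt "-0.04 -0.74 0.33 -0.0027 -0.0059 0.0041" --pt "-0.04 -0.74 0.33 -0.0027 -0.0059 0.0041" --pt "-0.04 -0.74 0.33 -0.0027 -0.0059 0.0041" --pt "-0.04 -0.74 0.33 -0.0027 -0.0059 0.0041" --pt "-0.04 -0.74 0.33 -0.0027 -0.0059 0.0041"

```text
t: 3.15
eef_pos: [0.515, -0.1118, 0.2324]
tool_rot: [0.874, 0.141, 0.463, 0.055]
contact_force: [-0.2, 1.0, -1.5]
gripper_width: 0.002
```

```bash
python3 - <<'E'
from h import *
Rw=Rt(38,17); tip=chute(-.002,.113,.012)
print(bot.get_obs()["q"].round(2))
rows(tip-.1*Rw[:,0],Rw,6); show("wrist","w1"); show("side","s1");fpose()
E
```

```text
[-0.73  0.1   1.18  2.33 -1.16  0.6   2.81]
t 3.15 pos [ 0.515  -0.1118  0.2324] -> [ 0.567  -0.1343  0.1627]; 6 rows of [ 0.332 -0.171  0.032] [-0.0007 -0.0017  0.0003] mm/row 15.0
feeder xyz mm [-115.8 -116.   231.1] chute x,s,h [-115.8   79.4  151.8] F [-0.29 -0.28 -0.44] w -0.003
```

View pics/w1.png

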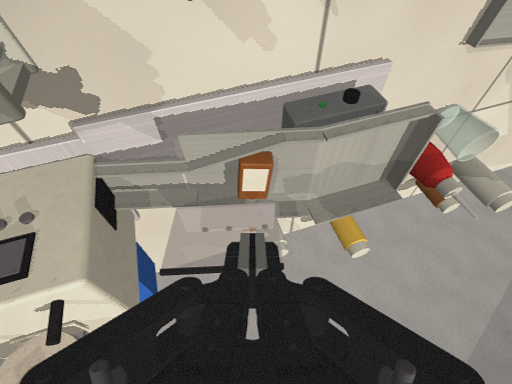

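View pics/s1.png

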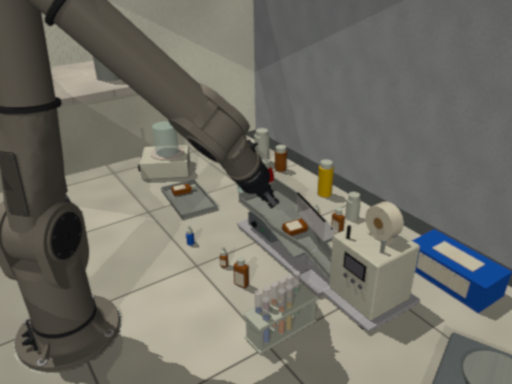

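>>> step_arm --pt "0.0 -0.3 0 -0.0014 -0.0034 0.0006" --pt "0 -0.3 0 -0.0014 -0.0034 0.0006" --pt "0.3 -0.2 0.1 -0.0014 -0.0034 0.0006"

```text
t: 3.62
eef_pos: [0.5163, -0.1328, 0.2187]
tool_rot: [0.88, 0.136, 0.452, 0.057]
contact_force: [0.7, -0.3, -0.6]
gripper_width: 0.004
```

```bash
python3 - <<'E'
from h import *
Rw=Rt(38,17); tip=chute(-.002,.113,.012)
print(bot.get_obs()["q"].round(2))
rows(tip-.1*Rw[:,0],Rw,3); rows(tip,Rw,6); fpose()
E
```

```text
[-0.23  0.12  0.7   2.33 -1.25  0.58  2.94]
t 3.62 pos [ 0.5163 -0.1328  0.2187] -> [ 0.567  -0.1343  0.1627]; 3 rows of [ 0.609 -0.141  0.077] [-0.0006 -0.0021  0.0006] mm/row 25.2
t 3.62 pos [ 0.5163 -0.1328  0.2187] -> [ 0.6287 -0.1117  0.0873]; 6 rows of [ 0.721 -0.068  0.047] [-0.0003 -0.0011  0.0003] mm/row 29.0
feeder xyz mm [-114.2 -134.1  218.7] chute x,s,h [-114.2  100.1  144.6] F [ 0.75 -0.34 -0.56] w 0.004
```

>>> step_arm --pt "0.4 -0.14 0.07 -0.0006 -0.002 0.0006" --pt "0.4 -0.14 0.07 -0.0006 -0.002 0.0006" --pt "0.4 -0.14 0.07 -0.0006 -0.002 0.0006" --pt "0.0 0 0 0 0 0"

```text
t: 4.12
eef_pos: [0.5269, -0.1412, 0.1951]
tool_rot: [0.879, 0.13, 0.455, 0.054]
contact_force: [-0.4, 0.2, -0.6]
gripper_width: -0.002
```

```bash
python3 - <<'E'
from h import *
Rw=Rt(38,17); tip=chute(-.002,.113,.012)
print(bot.get_obs()["q"].round(3))
rows(tip-.1*Rw[:,0],Rw,3); rows(tip,Rw,6); fpose()
E
```

```text
[ 0.398  0.179  0.005  2.284 -1.244  0.464  2.951]
t 4.12 pos [ 0.5269 -0.1412  0.1951] -> [ 0.567  -0.1343  0.1627]; 3 rows of [ 0.42  -0.016  0.107] [-0.0002 -0.0025  0.0012] mm/row 17.3
t 4.12 pos [ 0.5269 -0.1412  0.1951] -> [ 0.6287 -0.1117  0.0873]; 6 rows of [ 0.626 -0.003  0.064] [-0.0001 -0.0012  0.0006] mm/row 25.2
feeder xyz mm [-103.6 -142.4  195.1] chute x,s,h [-103.6  114.2  123.8] F [-0.38  0.23 -0.65] w -0.002
```

>>> step_arm --pt "0 0 0 0.028 0 0"

```text
t: 4.25
eef_pos: [0.5272, -0.1412, 0.1954]
tool_rot: [0.864, 0.207, 0.458, 0.013]
contact_force: [0.4, -0.7, 0.5]
gripper_width: 0.003
```

```bash
python3 - <<'E'
from h import *
print(bot.get_obs()["q"].round(3),bot.get_obs()["tool_rot"])
E
```

```text
[ 0.371  0.178  0.033  2.285 -1.249  0.468  2.775] [0.86420491 0.20742526 0.45820677 0.01308398]
```

+x turn lowers joint 7. Continue the half turn.

>>> step_arm --pt "0 0 0 0.0295 0 0" --pt "0 0 0 0.0295 0 0" --pt "0 0 0 0.0295 0 0" --pt "0 0 0 0.0295 0 0" --pt "0 0 0 0.0295 0 0" --pt "0 0 0 0.0295 0 0" --pt "0 0 0 0.0295 0 0" --pt "0 0 0 0.0295 0 0"

```text
t: 5.25
eef_pos: [0.5276, -0.1397, 0.1956]
tool_rot: [0.497, 0.737, 0.347, -0.299]
contact_force: [0.5, 0.9, 1.0]
gripper_width: -0.001
```

>>> step_arm --pt "0 0 0 0.0295 0 0" --pt "0 0 0 0.0295 0 0" --pt "0 0 0 0.0295 0 0" --pt "0 0 0 0.0295 0 0" --pt "0 0 0 0.0295 0 0" --pt "0 0 0 0.0295 0 0" --pt "0 0 0 0.0295 0 0" --pt "0 0 0 0.0295 0 0"

```text
t: 6.25
eef_pos: [0.5276, -0.1397, 0.1956]
tool_rot: [-0.131, 0.879, 0.054, -0.455]
contact_force: [-0.7, 0.3, -0.5]
gripper_width: -0.004
```

```bash
cat >> h.py <<'E'
FL=np.diag([1.,-1,-1])
E
python3 - <<'E'
from h import *
print(bot.get_obs()["q"].round(3),bot.get_obs()["tool_rot"])
Rw=Rt(38,17)@FL; tip=chute(-.002,.113,.012)
rows(tip-.09*Rw[:,0],Rw,3)
E
```

```text
[ 0.133  0.177  0.294  2.299 -1.3    0.513 -0.148] [-0.13101764  0.87896194  0.05393034 -0.45535898]
t 6.25 pos [ 0.5276 -0.1397  0.1956] -> [ 0.5732 -0.1321  0.1552]; 3 rows of [ 0.5    0.028 -0.104] [-0.0003  0.0025 -0.0011] mm/row 20.5
```

>>> step_arm --pt "0.5 0.03 -0.1 0 0.0025 -0.0011" --pt "0.5 0.03 -0.1 0 0.0025 -0.0011" --pt "0.5 0.03 -0.1 0 0.0025 -0.0011" --pt "0 0 0 0 0 0"

```text
t: 6.75
eef_pos: [0.5567, -0.1364, 0.1586]
tool_rot: [-0.13, 0.883, 0.058, -0.447]
contact_force: [-0.1, 0.2, -0.4]
gripper_width: -0.003
```

```bash
python3 - <<'E'
from h import *
print(bot.get_obs()["q"].round(3))
Rw=Rt(38,17)@FL; tip=chute(-.002,.113,.012)
rows(tip-.04*Rw[:,0],Rw,3); fpose()
show("scene","sc2");show("side","s2")
a=np.hstack([cv2.imread("pics/sc2.png")[100:300,100:350],cv2.imread("pics/s2.png")[130:330,180:430]])
cv2.imwrite("pics/c2.png",cv2.resize(a,(800,320),interpolation=cv2.INTER_CUBIC))
E
```

```text
[ 0.771  0.321 -0.455  2.246 -1.35   0.303 -0.047]
t 6.75 pos [ 0.5567 -0.1364  0.1586] -> [ 0.604  -0.1208  0.1175]; 3 rows of [ 0.529 -0.031 -0.094] [ 0.0001  0.0015 -0.0007] mm/row 21.5
feeder xyz mm [ -73.8 -137.4  158.6] chute x,s,h [-73.8 118.9  87.3] F [-0.14  0.15 -0.35] w -0.003
```

View pics/c2.png

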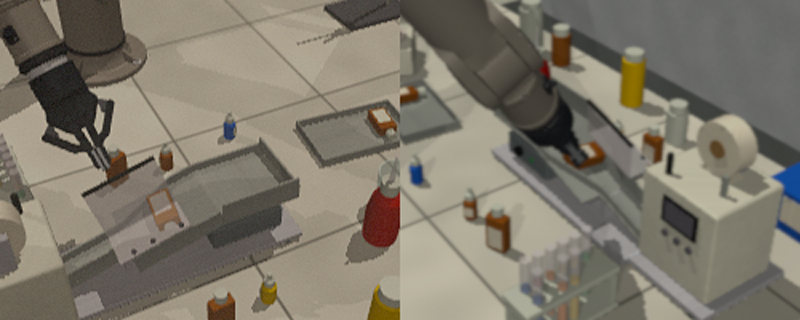

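```bash
python3 - <<'E'
from h import *
Rw=Rt(33,15)@FL; tip=chute(-.005,.115,.012)
rows(tip-.065*Rw[:,0],Rw,2); rows(tip-.04*Rw[:,0],Rw,3)
E
```

```text
t 6.85 pos [ 0.5566 -0.1372  0.1588] -> [ 0.5902 -0.1275  0.1395]; 2 rows of [ 0.46  -0.056 -0.187] [-0.0014 -0.0046  0.0011] mm/row 20.0
t 6.85 pos [ 0.5566 -0.1372  0.1588] -> [ 0.6039 -0.1222  0.1192]; 3 rows of [ 0.514 -0.035 -0.118] [-0.001  -0.0031  0.0007] mm/row 21.1
```

>>> step_arm --pt "0.23 -0.03 -0.09 -0.0007 -0.0023 0.0006" --pt "0.23 -0.03 -0.09 -0.0007 -0.0023 0.0006" --pt "0.23 -0.03 -0.09 -0.0007 -0.0023 0.0006" --pt "0.23 -0.03 -0.09 -0.0007 -0.0023 0.0006"

```text
t: 7.35
eef_pos: [0.5903, -0.1259, 0.1395]
tool_rot: [-0.115, 0.872, 0.059, -0.473]
contact_force: [0.7, 0.3, -0.3]
gripper_width: 0.001
```

```bash
python3 - <<'E'
from h import *
print(bot.get_obs()["q"].round(3)); fpose()
Rw=Rt(33,15)@FL; tip=chute(-.005,.115,.012)
rows(tip-.04*Rw[:,0],Rw,2);
E
```

```text
[ 0.594  0.372 -0.339  2.175 -1.171  0.277 -0.254]
feeder xyz mm [ -40.3 -126.7  139.5] chute x,s,h [-40.3 113.5  66.1] F [ 0.65  0.29 -0.32] w 0.001
t 7.35 pos [ 0.5903 -0.1259  0.1395] -> [ 0.6039 -0.1222  0.1192]; 2 rows of [ 0.307  0.018 -0.002] [ 0.0002  0.     -0.0002] mm/row 12.3
```

>>> step_arm --pt "0.3 0.02 0 0 0 0" --pt "0.3 0.02 0 0 0 0" --pt "0.3 0 0 0 0 0" --pt "0 0 0 0 0 0"

```text
t: 7.85
eef_pos: [0.6094, -0.1194, 0.1086]
tool_rot: [-0.116, 0.871, 0.06, -0.473]
contact_force: [0.1, 1.2, 0.3]
gripper_width: 0.001
```

```bash
python3 - <<'E'
from h import *
print(bot.get_obs()["q"].round(3)); fpose()
Rw=Rt(33,15)@FL; tip=chute(-.005,.115,.012)
rows(tip,Rw,3);
show("side","s3");show("scene","sc3");show("wrist","w3")
a=np.hstack([cv2.imread("pics/sc3.png")[130:290,120:320],cv2.imread("pics/s3.png")[160:320,200:400]])
cv2.imwrite("pics/c3.png",cv2.resize(a,(800,320),interpolation=cv2.INTER_CUBIC))
E
```

```text
[ 0.629  0.46  -0.416  2.153 -1.284  0.201 -0.129]
feeder xyz mm [ -21.2 -120.1  108.6] chute x,s,h [-21.2 115.1  34.6] F [0.14 1.17 0.29] w 0.001
t 7.85 pos [ 0.6094 -0.1194  0.1086] -> [ 0.6257 -0.1136  0.0868]; 3 rows of [ 0.231 -0.    -0.011] [0. 0. 0.] mm/row 9.3
```

View pics/c3.png

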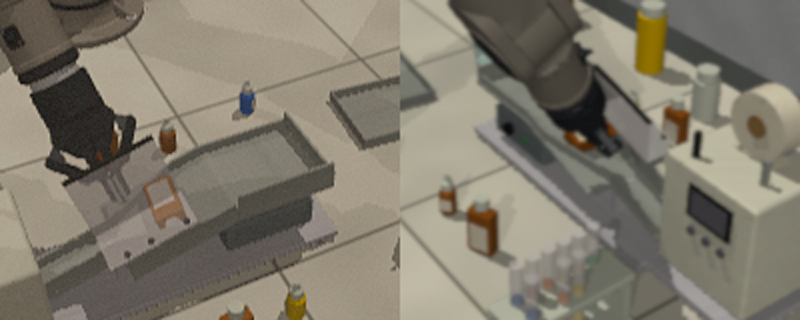

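View pics/w3.png

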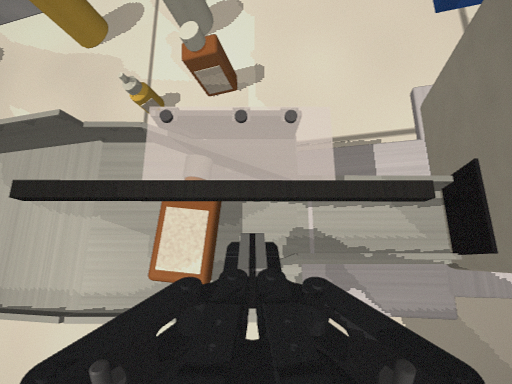

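>>> step_arm --pt "0.22 0 -0.01 0 0 0" --pt "0.22 0 -0.01 0 0 0" --pt "0.2 0 -0.01 0 0 0" --pt "0 0 0 0 0 0"

```text
t: 8.5
eef_pos: [0.6257, -0.1158, 0.0912]
tool_rot: [-0.116, 0.871, 0.06, -0.473]
contact_force: [0.7, -0.1, 0.1]
gripper_width: 0.001
```

```bash
python3 - <<'E'
from h import *
print(bot.get_obs()["q"].round(3)); fpose()
Rw=Rt(33,15)@FL; tip=chute(-.005,.115,.012)
rows(tip,Rw,1);
show("side","s4");show("wrist","w4")
a=np.hstack([cv2.imread("pics/w4.png")[160:320,120:320],cv2.imread("pics/s4.png")[160:320,200:400]])
cv2.imwrite("pics/c4.png",cv2.resize(a,(800,320),interpolation=cv2.INTER_CUBIC))
E
```

```text
[ 0.617  0.512 -0.428  2.127 -1.365  0.17  -0.043]
feeder xyz mm [  -5.  -116.3   91.2] chute x,s,h [ -5.  115.9  16.8] F [ 0.67 -0.13  0.13] w 0.001
t 8.50 pos [ 0.6257 -0.1158  0.0912] -> [ 0.6257 -0.1136  0.0868]; 1 rows of [ 0.1   -0.022  0.066] [0.0001 0.0003 0.0002] mm/row 4.9
```

View pics/c4.png

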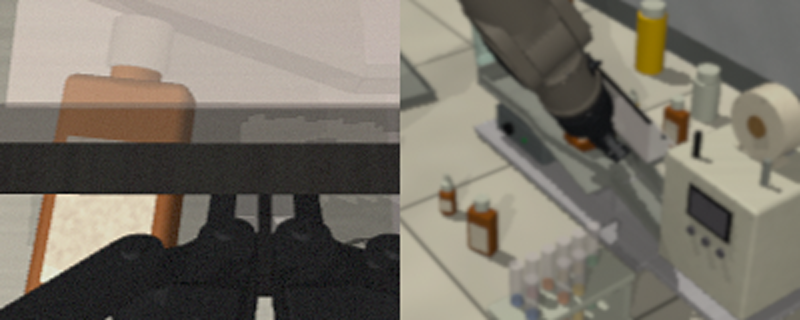

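```bash
python3 - <<'E'
from h import *
Rw=Rt(30.5,15)@FL; tip=chute(-.007,.113,.012)
rows(tip,Rw,3);
E
```

```text
t 8.60 pos [ 0.6254 -0.1158  0.0914] -> [ 0.6237 -0.1117  0.0873]; 3 rows of [ 0.028 -0.024  0.034] [ 0.     -0.0022  0.0001] mm/row 2.0
```

>>> step_arm --pt "0.03 0 0.03 0 -0.0022 0" --pt "0.03 0 0.03 0 -0.0022 0" --pt "0.03 0 0.03 0 -0.0022 0" --pt "0 0 0 0 0 0"

```text
t: 9.1
eef_pos: [0.6245, -0.1143, 0.0868]
tool_rot: [-0.115, 0.861, 0.063, -0.491]
contact_force: [0.1, -0.3, -0.3]
gripper_width: 0.003
```

```bash
python3 - <<'E'
from h import *
print(bot.get_obs()["q"].round(3)); fpose()
Rw=Rt(30.5,15)@FL; tip=chute(-.007,.113,.012)
rows(tip,Rw,1); rows(chute(-.007,.083,.012),Rw,4); rows(chute(-.007,.033,.012),Rw,4)
E
```

```text
[ 0.495  0.499 -0.285  2.112 -1.243  0.236 -0.193]
feeder xyz mm [  -6.2 -114.9   86.8] chute x,s,h [ -6.2 115.7  12.2] F [ 0.07 -0.26 -0.33] w 0.003
t 9.10 pos [ 0.6245 -0.1143  0.0868] -> [ 0.6237 -0.1117  0.0873]; 1 rows of [-0.007 -0.066  0.019] [ 0.0002 -0.0001  0.0002] mm/row 2.8
t 9.10 pos [ 0.6245 -0.1143  0.0868] -> [ 0.6239 -0.0827  0.0951]; 4 rows of [-0.002 -0.204  0.005] [ 0.0001 -0.      0.    ] mm/row 8.2
t 9.10 pos [ 0.6245 -0.1143  0.0868] -> [ 0.6243 -0.0344  0.1081]; 4 rows of [-0.001 -0.517  0.004] [ 0.0001 -0.      0.    ] mm/row 20.7
```

>>> step_arm --pt "0 -0.13 0 0 0 0" --pt "0 -0.13 0 0 0 0" --pt "0 -0.13 0 0 0 0" --pt "0 -0.13 0 0 0 0" --pt "0 -0.13 0 0 0 0"

```text
t: 9.72
eef_pos: [0.6244, -0.0891, 0.0932]
tool_rot: [-0.115, 0.861, 0.062, -0.491]
contact_force: [0.8, -0.5, -0.9]
gripper_width: 0.002
```

```bash
python3 - <<'E'
from h import *
print(bot.get_obs()["q"].round(3)); fpose()
show("side","s5");show("wrist","w5")
a=np.hstack([cv2.imread("pics/w5.png")[100:320,60:335],cv2.imread("pics/s5.png")[160:320,200:400][:220]]) if 0 else cv2.imread("pics/w5.png")[100:320,20:335]
cv2.imwrite("pics/c5.png",cv2.resize(a,None,fx=2.4,fy=2.4,interpolation=cv2.INTER_CUBIC))
E
```

```text
[ 0.448  0.477 -0.289  2.13  -1.267  0.213 -0.216]
feeder xyz mm [ -6.5 -89.6  93.2] chute x,s,h [-6.5 89.6 11.8] F [ 0.77 -0.48 -0.88] w 0.002
```

View pics/c5.png

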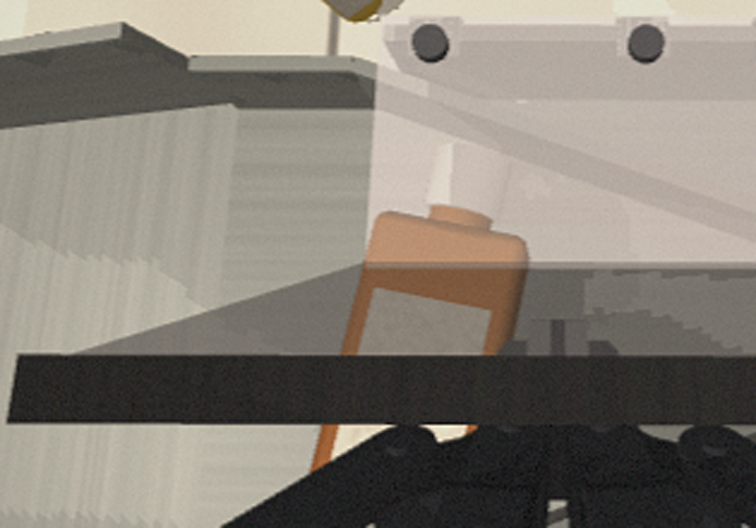

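```bash
cat >> h.py <<'E'
def wc(name):
    z=np.load(f"pics/{name}.npz"); return cam("wrist",{"tool_rot":z["q"],"eef_pos":z["p"]})
E
python3 - <<'E'
from h import *
C=wc("w5")
for u,v in ((375,213),(525,243),(318,470),(470,425)): print((np.array(rayslope(20+u/2.4,100+v/2.4,C,.022))*1000).round(1))
C=wc("w4")
for u,v in ((70,75),(190,90),(35,270),(170,240)): print("w4",(np.array(rayslope(120+u/2.,160+v/2.,C,.022))*1000).round(1))
E
```

```text
[25.7 46.2]
[18.5 82.2]
[-32.5  36.9]
[-22.9  70.3]
w4 [22.9 59.5]
w4 [18.3 95.3]
w4 [-31.7  54.6]
w4 [-23.8  91.2]
```

>>> step_arm --pt "0 -0.13 0.02 0 0 0" --pt "0 -0.13 0.02 0 0 0" --pt "0 -0.13 0.02 0 0 0" --pt "0 -0.13 0 0 0 0" --pt "0 -0.13 0 0 0 0"

```text
t: 10.45
eef_pos: [0.6229, -0.0644, 0.0992]
tool_rot: [-0.115, 0.861, 0.062, -0.491]
contact_force: [0.2, -4.8, 3.7]
gripper_width: -0.001
```

```bash
python3 - <<'E'
from h import *
print(bot.get_obs()["q"].round(3)); fpose()
show("wrist","w6")
a=cv2.imread("pics/w6.png")[100:320,0:315]
cv2.imwrite("pics/c6.png",cv2.resize(a,None,fx=2.4,fy=2.4,interpolation=cv2.INTER_CUBIC))
E
```

```text
[ 0.399  0.455 -0.288  2.149 -1.308  0.19  -0.223]
feeder xyz mm [ -8.1 -64.9  99.2] chute x,s,h [-8.1 64.2 11.2] F [ 0.24 -4.83  3.67] w -0.001
```

View pics/c6.png

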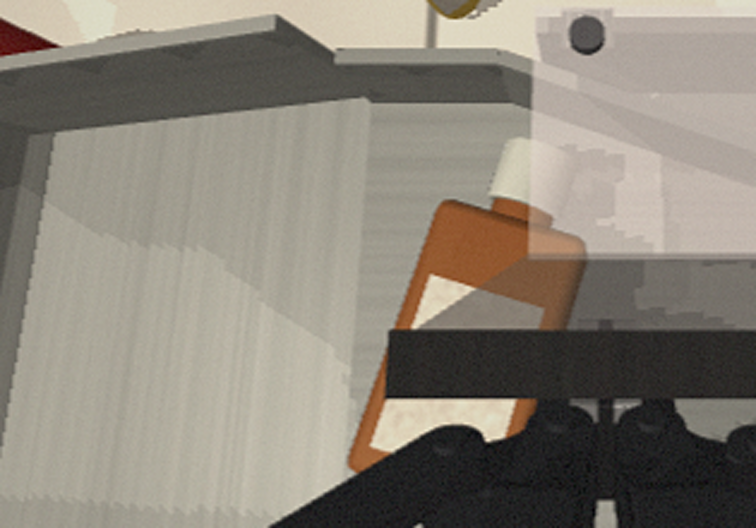

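```bash
python3 - <<'E'
from h import *
C=wc("w6")
for u,v in ((440,203),(583,243),(352,462),(520,425)): print((np.array(rayslope(0+u/2.4,100+v/2.4,C,.022))*1000).round(1))
E
```

```text
[26.3 26. ]
[16.6 60.3]
[-32.4   9.5]
[-24.6  46.5]
```

>>> step_arm --pt "0 0.1 0 0 0 0" --pt "0.07 0 -0.05 0 0 0" --pt "0.07 0 -0.05 0 0 0" --pt "0 0 0 0 0 0"

```text
t: 11.0
eef_pos: [0.6289, -0.0664, 0.0947]
tool_rot: [-0.115, 0.861, 0.063, -0.491]
contact_force: [0.3, -0.3, -0.1]
gripper_width: -0.003
```

```bash
python3 - <<'E'
from h import *
print(bot.get_obs()["q"].round(3)); fpose()
Rw=Rt(30.5,15)@FL;rows(chute(-.002,.045,.0085),Rw,4)
E
```

```text
[ 0.396  0.47  -0.282  2.135 -1.308  0.193 -0.217]
feeder xyz mm [ -2.1 -66.9  94.7] chute x,s,h [-2.1 67.3  7.3] F [ 0.35 -0.32 -0.13] w -0.003
t 11.00 pos [ 0.6289 -0.0664  0.0947] -> [ 0.6292 -0.0452  0.1016]; 4 rows of [-0.006 -0.14  -0.005] [0.     0.     0.0001] mm/row 5.6
```

>>> step_arm --pt "-0.01 -0.14 0 0 0 0" --pt "-0.01 -0.14 0 0 0 0" --pt "-0.01 -0.14 0 0 0 0" --pt "0 -0.14 -0.01 0 0 0" --pt "0 -0.14 -0.01 0 0 0"

```text
t: 11.62
eef_pos: [0.6292, -0.04, 0.1039]
tool_rot: [-0.115, 0.861, 0.062, -0.491]
contact_force: [1.3, -0.8, 0.0]
gripper_width: 0.002
```

```bash
python3 - <<'E'
from h import *
print(bot.get_obs()["q"].round(3)); fpose()
show("wrist","w7")
a=cv2.imread("pics/w7.png")[100:320,0:315]
cv2.imwrite("pics/c7.png",cv2.resize(a,None,fx=2.4,fy=2.4,interpolation=cv2.INTER_CUBIC))
E
```

```text
[ 0.316  0.442 -0.251  2.149 -1.33   0.181 -0.253]
feeder xyz mm [ -2.  -40.5 103.9] chute x,s,h [-2.  39.4  9.5] F [ 1.34 -0.83  0.05] w 0.002
```

View pics/c7.png

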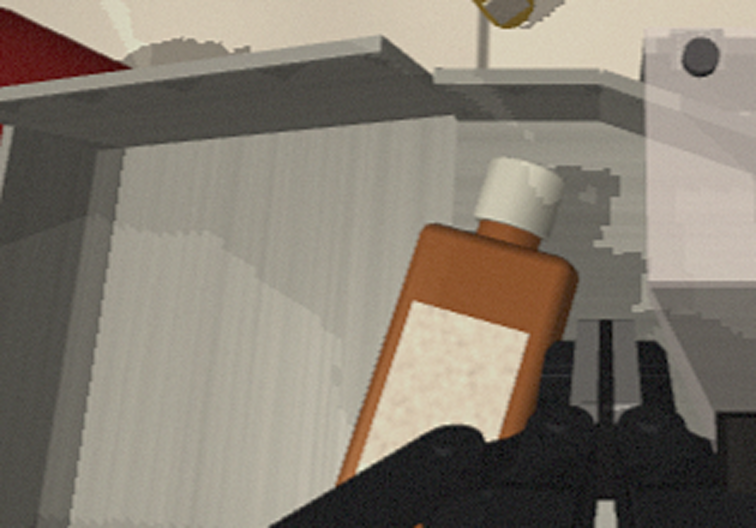

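```bash
python3 - <<'E'
from h import *
C=wc("w7")
for u,v in ((422,228),(340,480),(577,272),(545,350)): print((np.array(rayslope(0+u/2.4,100+v/2.4,C,.022))*1000).round(1))
E
```

```text
[26.  -2.3]
[-29.8 -17. ]
[15.6 34.2]
[-2.1 27.1]
```

>>> step_arm --pt "0 -0.15 0 0 0 0" --pt "0 -0.15 0 0 0 0" --pt "0 -0.15 0 0 0 0" --pt "0 -0.15 0 0 0 0" --pt "0 -0.15 0 0 0 0"

```text
t: 12.3
eef_pos: [0.6291, -0.0107, 0.1115]
tool_rot: [-0.115, 0.861, 0.063, -0.491]
contact_force: [-0.4, 0.1, 0.4]
gripper_width: -0.002
```

```bash
python3 - <<'E'
from h import *
print(bot.get_obs()["q"].round(3)); fpose()
show("wrist","w8")
a=cv2.imread("pics/w8.png")[100:320,0:315]
cv2.imwrite("pics/c8.png",cv2.resize(a,None,fx=2.4,fy=2.4,interpolation=cv2.INTER_CUBIC))
rows(f2w([-.002,.02,.116]),Rt(25,12)@FL,6)
E
```

```text
[ 0.217  0.417 -0.205  2.162 -1.361  0.171 -0.285]
feeder xyz mm [ -2.3 -11.2 111.5] chute x,s,h [-2.3  9.2  9.2] F [-0.36  0.12  0.43] w -0.002
t 12.35 pos [ 0.6292 -0.0096  0.1118] -> [0.6296 0.0205 0.116 ]; 6 rows of [ 0.012 -0.126  0.005] [-0.0006 -0.0026  0.0013] mm/row 5.1
```

View pics/c8.png

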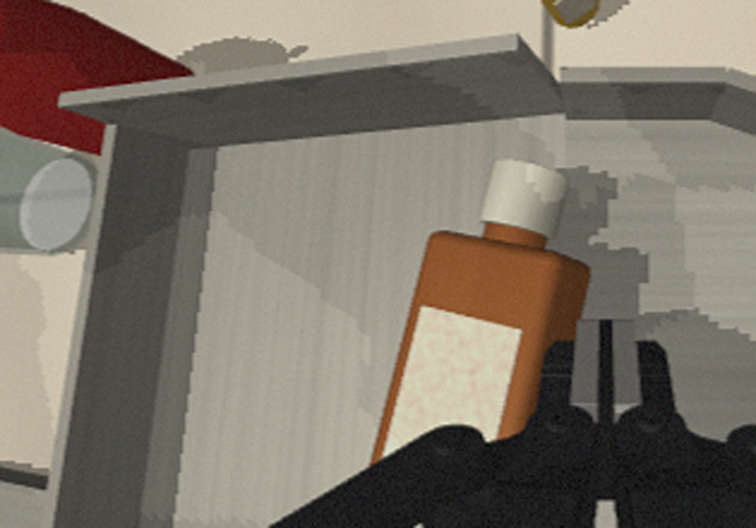

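>>> step_arm --pt "0.0 -0.13 0.0 0 -0.001 0.001" --pt "0.01 -0.13 0.005 -0.0006 -0.0026 0.0013" --pt "0.01 -0.13 0.005 -0.0006 -0.0026 0.0013" --pt "0.01 -0.13 0.005 -0.0006 -0.0026 0.0013" --pt "0.01 -0.13 0.005 -0.0006 -0.0026 0.0013" --pt "0.01 -0.13 0.005 -0.0006 -0.0026 0.0013" --pt "0.01 -0.13 0.005 -0.0006 -0.0026 0.0013"

```text
t: 13.22
eef_pos: [0.6295, 0.025, 0.1175]
tool_rot: [-0.088, 0.837, 0.05, -0.538]
contact_force: [-0.7, -0.4, 0.4]
gripper_width: -0.001
```

```bash
python3 - <<'E'
from h import *
print(bot.get_obs()["q"].round(3)); fpose()
show("wrist","w9")
a=cv2.imread("pics/w9.png")[100:320,0:315]
cv2.imwrite("pics/c9.png",cv2.resize(a,None,fx=2.4,fy=2.4,interpolation=cv2.INTER_CUBIC))
E
```

```text
[-0.247  0.401  0.23   2.118 -0.944  0.305 -0.816]
feeder xyz mm [ -2.2  24.5 117.5] chute x,s,h [ -2.2 -26.9   5.7] F [-0.66 -0.39  0.39] w -0.001
```

View pics/c9.png

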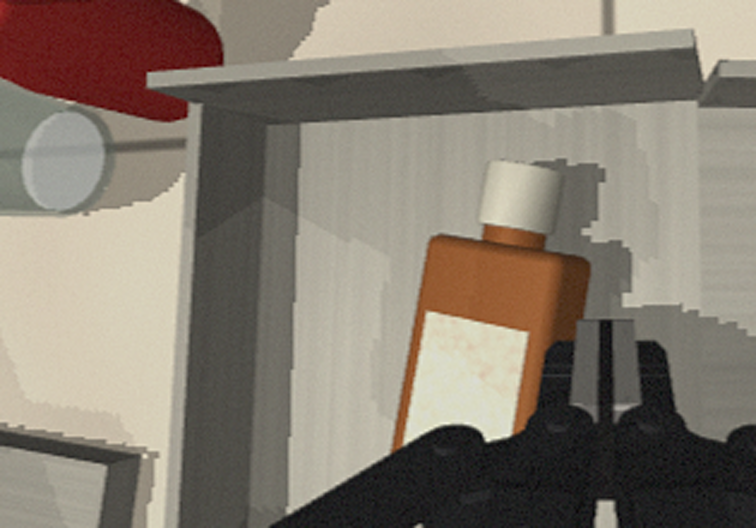

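```bash
python3 - <<'E'
from h import *
C=wc("w9")
for u,v,z in ((430,240,.127),(397,430,.127),(565,262,.127),(527,400,.127),(590,270,.105),(480,222,.115),(562,230,.115)):
    p=RF.T@(ray(u/2.4,100+v/2.4,C,z)-F0); print((p*1000).round(1))
E
```

```text
[ 24.9  65.2 127. ]
[-21.   72.8 127. ]
[ 19.1  30.8 127. ]
[-12.9  39.9 127. ]
[ 17.6  29.8 105. ]
[ 30.3  57.1 115. ]
[ 27.7  34.8 115. ]
```

>>> step_arm --pt "0 0.2 0 0 0 0" --pt "-0.6 0 0 0 0 0" --pt "-0.8 0 0 0 0 0" --pt "-0.8 0 0 0 0 0"

```text
t: 13.78
eef_pos: [0.5921, -0.0003, 0.1946]
tool_rot: [-0.089, 0.837, 0.05, -0.538]
contact_force: [-0.3, 0.3, 0.1]
gripper_width: 0.002
```

```bash
python3 - <<'E'
from h import *
print(bot.get_obs()["q"].round(3)); fpose()
Rw=Rt(0,0,-9.5)@FL
rows(f2w([-.0055,.0528,.2]),Rw,8)
E
```

```text
[-0.384  0.226  0.432  2.148 -0.703  0.444 -1.02 ]
feeder xyz mm [-39.4  -1.1 194.6] chute x,s,h [-39.4 -22.1  86.8] F [-0.3   0.33  0.11] w 0.002
t 13.78 pos [ 5.921e-01 -3.000e-04  1.946e-01] -> [0.6264 0.0533 0.2   ]; 8 rows of [ 0.026 -0.178 -0.089] [ 0.0023 -0.0081  0.0047] mm/row 8.0
```

>>> step_arm --pt "0.026 -0.178 -0.089 0.0023 -0.0081 0.0047" --pt "0.026 -0.178 -0.089 0.0023 -0.0081 0.0047" --pt "0.026 -0.178 -0.089 0.0023 -0.0081 0.0047" --pt "0.026 -0.178 -0.089 0.0023 -0.0081 0.0047" --pt "0.026 -0.178 -0.089 0.0023 -0.0081 0.0047" --pt "0.026 -0.178 -0.089 0.0023 -0.0081 0.0047" --pt "0.026 -0.178 -0.089 0.0023 -0.0081 0.0047" --pt "0.026 -0.178 -0.089 0.0023 -0.0081 0.0047" --fingers -1

```text
t: 14.78
eef_pos: [0.6272, 0.0539, 0.1992]
tool_rot: [0.061, -0.704, 0.062, 0.705]
contact_force: [0.6, 0.8, 0.2]
gripper_width: 1.003
```

```bash
python3 - <<'E'
from h import *
print(bot.get_obs()["q"].round(3)); fpose()
Rw=Rt(0,0,-9.5)@FL
rows(f2w([-.0055,.0528,.2]),Rw,1)
show("wrist","w10"); show("scene","sc10")
E
```

```text
[-0.647  0.498  0.642  1.734 -0.34   1.025 -1.63 ]
feeder xyz mm [ -4.7  53.3 199.2] chute x,s,h [ -4.7 -75.9  77.2] F [0.63 0.79 0.19] w 1.003
t 14.78 pos [0.6272 0.0539 0.1992] -> [0.6264 0.0533 0.2   ]; 1 rows of [-0.019  0.017  0.018] [-0.0004  0.0002 -0.0002] mm/row 1.3
```

View pics/w10.png

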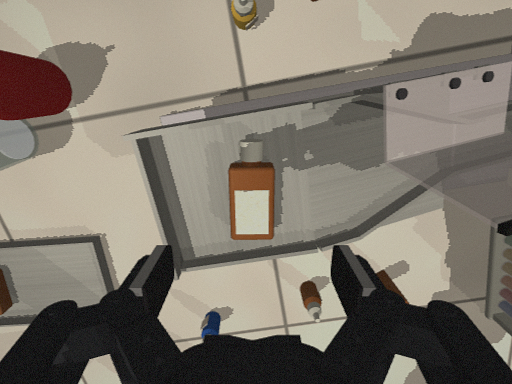

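```bash
python3 - <<'E'
from h import *
z=np.load("pics/w10.npz"); im=z["im"]; C=wc("w10")
hsv=cv2.cvtColor(im,cv2.COLOR_RGB2HSV); m=np.zeros((384,512),np.uint8); sub=((hsv[...,0]<18)&(hsv[...,1]>120)).astype(np.uint8)
m[150:245,220:285]=sub[150:245,220:285]
c=max(cv2.findContours(m,0,2)[0],key=cv2.contourArea); print(cv2.boundingRect(c),cv2.minAreaRect(c))
# label (top face)
P=[]
for v in range(170,236,6):
    u=np.nonzero(m[v])[0]; 
    a=RF.T@(ray(u.min(),v,C,.127)-F0)*1000; b=RF.T@(ray(u.max()+1,v,C,.127)-F0)*1000
    P.append([v,*a[:2],*b[:2],*((a+b)[:2]/2)])
P=np.array(P);print(P.round(1)); 
k=np.polyfit(P[:,5],P[:,6],1); print("axis slope deg",np.degrees(np.arctan(k[0])), "y at x=-5.5",np.polyval(k,-5.5))
for v in (m.any(1).nonzero()[0][[0,-1]]): print(v,(RF.T@(ray(252,v,C,.127)-F0)*1000).round(1),(RF.T@(ray(252,v,C,.105)-F0)*1000).round(1))
E
```

```text
(229, 162, 46, 78) ((251.5, 200.5), (77.0, 45.0), 90.0)
[[170.   25.   65.6  18.9  30.1  21.9  47.9]
 [176.   20.1  66.6  13.9  30.1  17.   48.3]
 [182.   15.1  67.6   9.   31.6  12.   49.6]
 [188.   10.1  68.6   3.9  32.3   7.   50.4]
 [194.    4.8  68.8  -1.3  33.    1.8  50.9]
 [200.   -0.4  69.8  -6.5  33.8  -3.4  51.8]
 [206.   -5.6  70.8 -11.8  34.6  -8.7  52.7]
 [212.  -11.   71.9 -17.2  35.3 -14.1  53.6]
 [218.  -16.4  73.  -22.7  36.1 -19.5  54.5]
 [224.  -22.1  73.2 -28.3  36.9 -25.2  55.1]
 [230.  -27.7  74.3 -33.8  38.6 -30.7  56.4]]
axis slope deg -9.105068211718525 y at x=-5.5 52.20802592026098
162 [ 28.3  46.4 127. ] [ 23.3  47.2 105. ]
239 [-39.3  57.9 127. ] [-51.2  59.9 105. ]
```

>>> step_arm --pt "0.5 0.03 -0.03 0 0 0" --pt "0.6 0 0 0 0 0" --pt "0.5 0 0 0 0 0" --pt "0.3 0 0 0 0 0" --pt "0.2 0 0 0 0 0" --pt "0.15 0 0 0 0 0" --pt "0 0 0 0 0 0"

```text
t: 15.75
eef_pos: [0.6284, 0.053, 0.1096]
tool_rot: [-0.061, 0.705, -0.062, -0.704]
contact_force: [0.2, 0.6, -0.3]
gripper_width: 0.998
```

```bash
python3 - <<'E'
from h import *
fpose(); show("wrist","w11")
E
```

```text
feeder xyz mm [ -3.5  52.4 109.6] chute x,s,h [ -3.5 -51.8  -9.1] F [ 0.16  0.59 -0.32] w 0.998
```

View pics/w11.png

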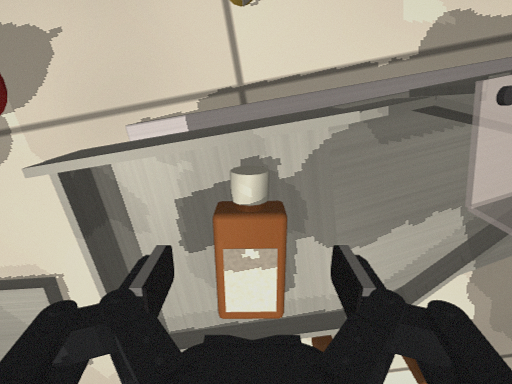

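>>> step_arm --pt "0 0 0 0 0 0" --pt "0 0 0 0 0 0" --pt "0 0 0 0 0 0" --pt "0 0 0 0 0 0" --pt "0 0 0 0 0 0" --pt "0 0 0 0 0 0" --pt "0 0 0 0 0 0" --pt "0 0 0 0 0 0" --fingers 1 --force 40

```text
t: 16.8
eef_pos: [0.6288, 0.0529, 0.1102]
tool_rot: [-0.061, 0.705, -0.062, -0.704]
contact_force: [-0.1, 0.9, 5.7]
gripper_width: 0.434
```

```bash
python3 - <<'E'
from h import *
fpose()
im,d,C=show("wrist","w12"); cv2.imwrite("pics/c12.png",cv2.resize(im[150:384,100:400,::-1],None,fx=2,fy=2))
E
```

```text
feeder xyz mm [ -3.1  52.4 110.2] chute x,s,h [ -3.1 -52.   -8.5] F [-0.14  0.86  5.66] w 0.434
```

View pics/c12.png

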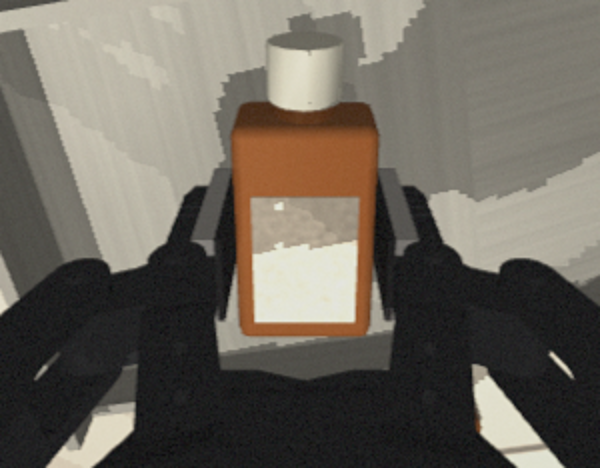

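>>> step_arm --pt "-0.1 0 0 0 0 0" --pt "-0.3 0 0 0 0 0" --pt "-0.5 0 0 0 0 0" --pt "-0.6 0 0 0 0 0" --pt "-0.6 0 0 0 0 0" --pt "-0.4 0 0 0 0 0" --pt "0 0 0 0 0 0"

```text
t: 17.73
eef_pos: [0.6291, 0.0531, 0.2114]
tool_rot: [-0.061, 0.706, -0.062, -0.703]
contact_force: [-0.6, -0.0, -1.2]
gripper_width: 0.434
```

```bash
cat >> h.py <<'E'
TR=np.array([.5125,.395,0]); RTR=R.from_euler('z',-.09).as_matrix()
def t2w(p): return RTR@np.asarray(p,float)+TR
E
python3 - <<'E'
from h import *
fpose(); print(bot.get_obs()["q"].round(2))
im,d,C=show("wrist","w13"); cv2.imwrite("pics/c13.png",cv2.resize(im[150:384,100:400,::-1],None,fx=2,fy=2))
rows(t2w([-.005,-.052,.2]),Rt(0,0,-4.76)@FL,14)
E
```

```text
feeder xyz mm [ -2.8  52.6 211.4] chute x,s,h [ -2.8 -78.3  89.2] F [-0.56 -0.05 -1.23] w 0.434
[-0.65  0.49  0.65  1.72 -0.33  1.04 -1.63]
t 17.77 pos [0.6283 0.0532 0.2101] -> [0.5028 0.3437 0.2   ]; 14 rows of [ 0.017 -0.484  0.292] [-0.001 -0.    -0.   ] mm/row 22.6
```

View pics/c13.png

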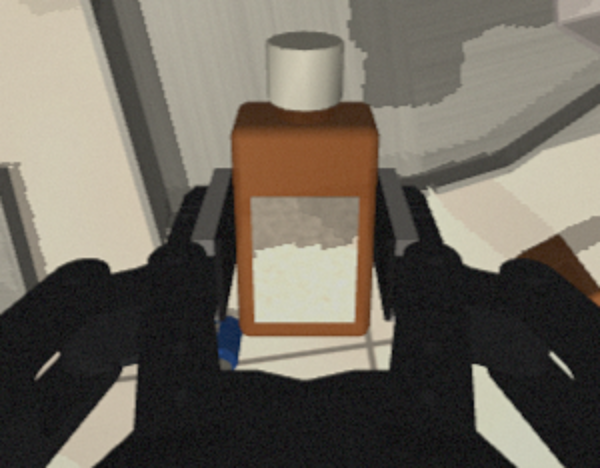

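Held firm, unchanged in the grip. Carry to the tray.

>>> step_arm --pt "0 -0.48 0.29 -0.001 0 0" --pt "0 -0.48 0.29 -0.001 0 0" --pt "0 -0.48 0.29 -0.001 0 0" --pt "0 -0.48 0.29 -0.001 0 0" --pt "0 -0.48 0.29 -0.001 0 0" --pt "0 -0.48 0.29 -0.001 0 0" --pt "0 -0.48 0.29 -0.001 0 0"

```text
t: 18.65
eef_pos: [0.5682, 0.1998, 0.2093]
tool_rot: [-0.045, 0.706, -0.046, -0.705]
contact_force: [-0.4, 0.1, -1.2]
gripper_width: 0.43
```

>>> step_arm --pt "0 -0.48 0.29 -0.001 0 0" --pt "0 -0.48 0.29 -0.001 0 0" --pt "0 -0.48 0.29 -0.001 0 0" --pt "0 -0.48 0.29 -0.001 0 0" --pt "0 -0.48 0.29 -0.001 0 0" --pt "0 -0.48 0.29 -0.001 0 0" --pt "0 -0.48 0.29 -0.001 0 0" --pt "0 0 0 0 0 0"

```text
t: 19.65
eef_pos: [0.5017, 0.3436, 0.2087]
tool_rot: [-0.029, 0.707, -0.03, -0.706]
contact_force: [0.7, -1.7, -1.0]
gripper_width: 0.438
```

```bash
python3 - <<'E'
from h import *
fpose(); print(bot.get_obs()["q"].round(2))
im,d,C=show("wrist","w14")
rows(t2w([-.005,-.052,.06]),Rt(0,0,-4.76)@FL,5)
# tray overlay
im=im.copy()
for hx,hy,z in ((.065,.11,.018),(.062,.107,.003)):
    p=proj(np.array([t2w([sx*hx,sy*hy,z]) for sx,sy in ((1,1),(1,-1),(-1,-1),(-1,1))]),C)
    cv2.polylines(im,[np.round(p*8).astype(int)],True,(0,255,0),1,cv2.LINE_AA,3)
cv2.imwrite("pics/c14.png",im[...,::-1])
E
```

```text
feeder xyz mm [-132.2  342.2  208.7] chute x,s,h [-132.2 -357.3   11.6] F [ 0.71 -1.67 -0.97] w 0.438
[-1.15  0.44  0.59  1.78 -0.28  1.01 -2.1 ]
t 19.70 pos [0.5026 0.3417 0.2089] -> [0.5028 0.3437 0.06  ]; 5 rows of [ 0.744 -0.011  0.   ] [ 0.0002 -0.     -0.0001] mm/row 29.8
```

View pics/c14.png

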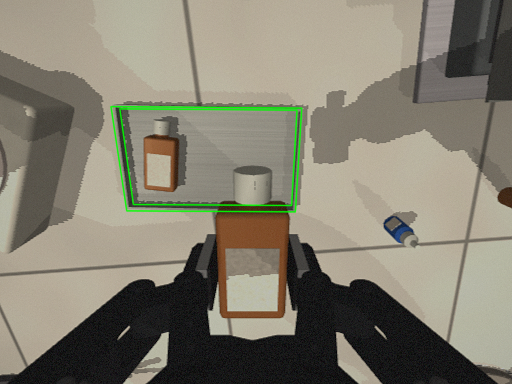

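>>> step_arm --pt "0.6 -0.02 0 0 0 0" --pt "0.8 -0.02 0 0 0 0" --pt "0.8 0 0 0 0 0" --pt "0.8 0 0 0 0 0" --pt "0.6 0 0 0 0 0" --pt "0.4 0 0 0 0 0" --pt "0.3 0 0 0 0 0" --pt "0.1 0 0 0 0 0"

```text
t: 20.7
eef_pos: [0.5036, 0.342, 0.0327]
tool_rot: [-0.03, 0.707, -0.031, -0.706]
contact_force: [-0.2, -1.0, -1.0]
gripper_width: 0.432
```

```bash
python3 - <<'E'
from h import *
fpose(); show("side","s15"); show("scene","sc15")
rows(t2w([-.005,-.052,.0085]),Rt(0,0,-4.76)@FL,4)
a=np.hstack([cv2.imread("pics/sc15.png")[120:230,250:400],cv2.imread("pics/s15.png")[140:250,120:270]])
cv2.imwrite("pics/c15.png",cv2.resize(a,None,fx=2.6,fy=2.6,interpolation=cv2.INTER_CUBIC))
E
```

```text
feeder xyz mm [-130.3  340.6   32.7] chute x,s,h [-130.3 -310.3 -158. ] F [-0.16 -1.01 -0.99] w 0.432
t 20.80 pos [0.5036 0.3423 0.0331] -> [0.5028 0.3437 0.0085]; 4 rows of [ 0.154 -0.009  0.006] [ 0.0001 -0.0001 -0.0001] mm/row 6.2
```

View pics/c15.png

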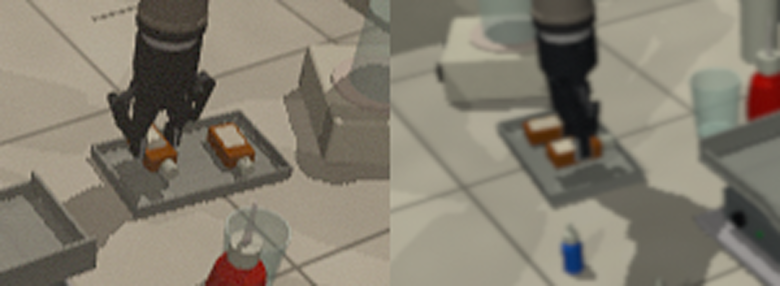

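Bottle hangs over the free half, beside the set-aside one. Lower slowly until contact.

>>> step_arm --pt "0.15 -0.01 0 0 0 0" --pt "0.15 -0.01 0 0 0 0" --pt "0.12 -0.01 0 0 0 0" --pt "0.08 0 0 0 0 0" --pt "0 0 0 0 0 0"

```text
t: 21.42
eef_pos: [0.5033, 0.3433, 0.0127]
tool_rot: [-0.03, 0.707, -0.031, -0.706]
contact_force: [1.0, -0.2, -0.6]
gripper_width: 0.434
```

```bash
python3 -c "
from h import *
fpose()"
```

```text
feeder xyz mm [-130.6  341.9   12.7] chute x,s,h [-130.6 -306.4 -177.7] F [ 1.   -0.18 -0.6 ] w 0.434
```

>>> step_arm --pt "0.04 0 0 0 0 0" --pt "0.04 0 0 0 0 0" --pt "0 0 0 0 0 0"

```text
t: 21.8
eef_pos: [0.5034, 0.3434, 0.0097]
tool_rot: [-0.03, 0.707, -0.031, -0.706]
contact_force: [0.0, 0.3, -0.9]
gripper_width: 0.431
```

>>> step_arm --pt "0.03 0 0 0 0 0" --pt "0.02 0 0 0 0 0" --pt "0 0 0 0 0 0"

```text
t: 22.18
eef_pos: [0.5035, 0.3435, 0.0082]
tool_rot: [-0.03, 0.707, -0.031, -0.706]
contact_force: [0.1, -1.3, 4.6]
gripper_width: 0.432
```

>>> step_arm --pt "0 0 0 0 0 0" --pt "0 0 0 0 0 0" --pt "0 0 0 0 0 0" --pt "0 0 0 0 0 0" --fingers -0.3

```text
t: 22.68
eef_pos: [0.5035, 0.3434, 0.0077]
tool_rot: [-0.03, 0.707, -0.031, -0.706]
contact_force: [-0.7, 0.8, -0.8]
gripper_width: 0.65
```

>>> step_arm --pt "-0.2 0 0 0 0 0" --pt "-0.4 0 0 0 0 0" --pt "-0.6 0 0 0 0 0" --pt "-0.8 0 0 0 0 0" --pt "-0.8 0 0 0 0 0" --pt "-0.8 0 0 0 0 0" --pt "-0.8 0 0 0 0 0" --pt "-0.4 0 0 0 0 0"

```text
t: 23.68
eef_pos: [0.5041, 0.3441, 0.2026]
tool_rot: [-0.031, 0.708, -0.03, -0.705]
contact_force: [0.5, 0.6, -0.3]
gripper_width: 0.652
```

```bash
python3 - <<'E'
from h import *
fpose(); show("side","s16"); show("scene","sc16"); show("wrist","w16")
z=np.load("pics/w16.npz"); C=wc("w16"); hsv=cv2.cvtColor(z["im"],cv2.COLOR_RGB2HSV)
m=((hsv[...,0]<18)&(hsv[...,1]>120)).astype(np.uint8); m[:90]=0
for c in cv2.findContours(m,0,2)[0]:
    if cv2.contourArea(c)>300:
        x,y,w,h=cv2.boundingRect(c); p=RTR.T@(ray(x+w/2,y+h/2,C,.025)-TR); print((x,y,w,h),(p*1000).round(1))
P=cloud(z["d"],C); 
q=(P-TR)@RTR; s=(abs(q[...,0]+.01)<.025)&(abs(q[...,1]+.052)<.012)&(z["d"]>0); A=q[s]
if len(A)>20:
    A=A[A[:,2]>.018]; k=np.linalg.lstsq(np.c_[A[:,:2],np.ones(len(A))],A[:,2],rcond=None)[0]; print("top",len(A),np.median(A[:,2]),"slopes",k)
E
```

```text
feeder xyz mm [-129.8  342.7  202.6] chute x,s,h [-129.8 -356.2    5.6] F [ 0.51  0.62 -0.28] w 0.652
(238, 144, 31, 56) [ -5.6 -54.   25. ]
(144, 138, 35, 58) [ 0.1 55.2 25. ]
top 4764 0.283345144878552 slopes [ 7.91930605 -0.08603598  0.20316146]
```

View pics/w16.png

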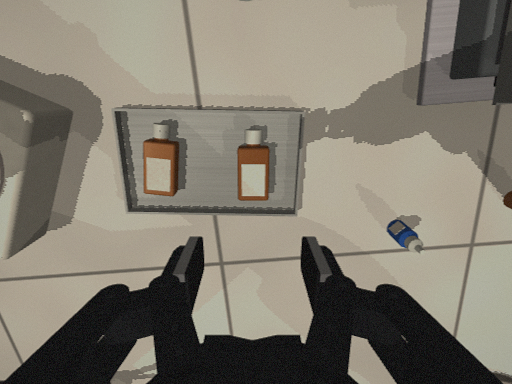

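View pics/sc16.png

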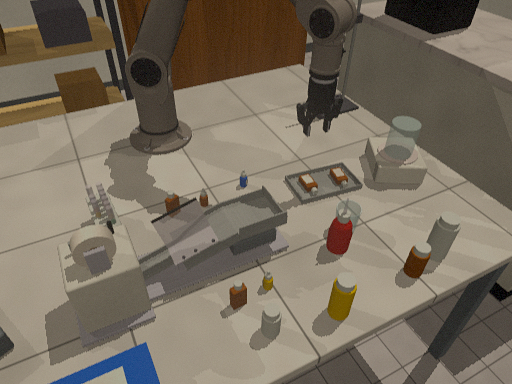

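```bash
python3 - <<'E'
from h import *
for n,a,b in (("scene","scene0","sc16"),("side","side0","s16")):
    A=np.load(f"pics/{a}.npz")["im"].astype(int);B=np.load(f"pics/{b}.npz")["im"].astype(int)
    m=(cv2.blur(abs(A-B).max(2).astype(np.float32),(3,3))>35).astype(np.uint8)
    k,_,s,_=cv2.connectedComponentsWithStats(m); print(n,[list(r) for r in s[1:] if r[4]>12])
bot.hand_in(); print(bot.get_obs()["t"])
E
```

```text
scene [[np.int32(306), np.int32(0), np.int32(63), np.int32(112), np.int32(3379)], [np.int32(343), np.int32(0), np.int32(5), np.int32(9), np.int32(26)], [np.int32(350), np.int32(0), np.int32(8), np.int32(8), np.int32(42)], [np.int32(359), np.int32(0), np.int32(9), np.int32(15), np.int32(100)], [np.int32(131), np.int32(41), np.int32(6), np.int32(8), np.int32(17)], [np.int32(131), np.int32(61), np.int32(6), np.int32(9), np.int32(14)], [np.int32(160), np.int32(66), np.int32(4), np.int32(8), np.int32(16)], [np.int32(296), np.int32(103), np.int32(20), np.int32(34), np.int32(372)], [np.int32(322), np.int32(114), np.int32(17), np.int32(19), np.int32(160)], [np.int32(108), np.int32(141), np.int32(221), np.int32(73), np.int32(3661)], [np.int32(298), np.int32(174), np.int32(20), np.int32(22), np.int32(244)], [np.int32(242), np.int32(197), np.int32(24), np.int32(10), np.int32(125)], [np.int32(179), np.int32(198), np.int32(10), np.int32(6), np.int32(40)], [np.int32(280), np.int32(199), np.int32(18), np.int32(11), np.int32(112)], [np.int32(203), np.int32(205), np.int32(8), np.int32(6), np.int32(19
[... 442 characters left out ...]
nt32(237)], [np.int32(248), np.int32(198), np.int32(11), np.int32(8), np.int32(61)], [np.int32(72), np.int32(204), np.int32(13), np.int32(57), np.int32(228)], [np.int32(61), np.int32(208), np.int32(11), np.int32(39), np.int32(167)], [np.int32(211), np.int32(211), np.int32(52), np.int32(67), np.int32(1323)], [np.int32(282), np.int32(218), np.int32(27), np.int32(21), np.int32(369)], [np.int32(0), np.int32(256), np.int32(13), np.int32(30), np.int32(79)], [np.int32(145), np.int32(269), np.int32(100), np.int32(104), np.int32(2533)], [np.int32(121), np.int32(380), np.int32(19), np.int32(4), np.int32(48)]]
the job is handed in; nothing more can be done
the job is handed in; nothing more can be done
```

The bottle is out of the chute and lies flat in the free half of the steel tray, beside the bottle already set aside. I handed the job in with the clock at about 24 s of the 72 s.

I reached in under the guard with shut fingers and the hand leaning back about 30 degrees. I pushed the bottle up the chute until its rearmost edge was about 29 mm onto the level pan. I then gripped it from above, with the pads about 37 mm apart on its 38 mm width. I lifted it, carried it to the tray, lowered it until I felt contact and released it.

**Last checks:**
- **Placing:** the wrist picture shows the bottle at about (-6, -54) mm in tray axes and the set-aside bottle at about (0, +55) mm, both lying square.
- **Other things:** they look unmoved in the scene picture. A before-and-after picture difference also flagged regions beyond the arm and the bottle. I took these for the arm's changed shadows and did not check them one by one.
- **Forces:** at most about 6 N was reported at the end of a move, and the fingers were clear of everything at the end.

**What did not go to plan:**
- **Flatness check:** my depth check of the bottle's top face failed because it picked up points on the gripper. That the bottle lies flat rests on the pictures and on the height at which contact was felt.
- **Yaw during the push:** the bottle turned up to about 15 degrees. I moved the contact point, and the rest of the push took it back to about 9 degrees.
- **Joint limits:** joints 5 to 7 came close to their limits during the reach under the guard. I turned the hand half a turn and leaned it less to bring them clear.

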